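# File the lime case

## Task

Put away the three lime-coloured pieces of the finished case, one at a time and in this order: first stand the lime-lidded opal jar upright in the middle of the round cork pad, then lay the lime cassette flat in the steel slide rack, centred and with its long side running from one end lip to the other, and last push the lime slide mailer down through the black sprung flap in the top of the grey drop box so that it drops right inside. Leave the blue jar, cassette and mailer and the green marble weight where they are.

Things in the scene. Friction and masses are not known exactly. Their poses are not given: they have to be found in the camera images.
- lime_jar: Squat round opal-glass ointment jar with a lime screw lid, standing upright, 52 mm diameter, 42 mm tall (lid the top 15 mm), about 0.12 kg. Origin at the centre of its underside, z up its axis. Belongs to the lime case.
- lime_cassette: Flat closed large tissue cassette of lime plastic, 60 mm long (its x), 42 mm wide (its y), 18 mm thick (z), rows of dark slots on top, about 50 g, lying flat. Origin at the centre of its underside. Belongs to the lime case.
- lime_mailer: Closed slide mailer, a narrow upright box of lime plastic, 30 mm (x) by 22 mm (y) and 84 mm tall (z), about 70 g, standing on end. Origin at the centre of its underside. Belongs to the lime case.
- blue_jar: Squat round opal-glass ointment jar with a blue screw lid, standing upright, 52 mm diameter, 42 mm tall (lid the top 15 mm), about 0.12 kg. Origin at the centre of its underside, z up its axis. Bystander: leave it where it stands.
- blue_cassette: Flat closed large tissue cassette of blue plastic, 60 mm long (its x), 42 mm wide (its y), 18 mm thick (z), rows of dark slots on top, about 50 g, lying flat. Origin at the centre of its underside. Bystander: leave it where it stands.
- blue_mailer: Closed slide mailer, a narrow upright box of blue plastic, 30 mm (x) by 22 mm (y) and 84 mm tall (z), about 70 g, standing on end. Origin at the centre of its underside. Bystander: leave it where it stands.
- marble: Green marble block weight, 55 x 45 x 30 mm tall, 0.2 kg. Origin at the centre of its underside. Bystander: leave it where it stands.
- cork_pad: Round cork pad fixed to the desk, 84 mm diameter, 6 mm thick, flat top. Origin at the centre of its underside. Place for the lime-lidded jar.
- slide_rack: Low steel slide rack fixed to the desk, for the lime cassette: plate 92 mm long (x), 60 mm wide (y), 5 mm thick, with a 4 mm thick lip across each short end, lip tops 18 mm above the desk; 84 mm clear between lips, long sides open. Cassette x runs along rack x, either way round. Origin at the centre of its underside.
- drop_box: Fixed grey box for the mailer, 100 (x) x 90 (y) x 145 mm tall, walls, floor and top 4 mm. Slot in the middle of the top, 54 (x) x 46 (y) mm, shut by a black flap, orange at its free edge, hinged at its +y edge, swinging down; weak spring (under 1 N at the edge). Mailer goes in upright, its x along the box x; once 45 mm is through, released, it falls in by itself. Origin: centre of underside.
There are look-alikes about, which are no part of the job. What is shaped like the lime_mailer but orange or pink is not meant.

How it is judged:
By the outcome, as a careful person would: the job done as asked, in the order asked, and still so for the second after the job is handed in, with the robot touching nothing.
It also fails if it takes over 96 s, if anything falls off the work surface, if the arm or the gripper's body presses on something with over 40 N, if the wrist force passes 120 N, or if a joint passes its speed limit or range.

## Robot

A 7-joint arm with a two-finger parallel gripper is mounted at the origin on the work surface. World frame = base frame: x ahead of the robot, y to its left, z up, the work surface at z = 0. Lengths are in m, angles in rad, forces in N, time in s.
With the tool pointing down it reaches from about 0.425 to 0.925 m from the base axis. Payload 6.8 kg.
Tool frame: the origin (TCP) lies midway between the tips of the shut fingers; the grasp point (between the pads) lies 19 mm behind it; z points along the fingers, y is the line along which they close (so a half turn about z gives the same grasp; the last joint's range is limited). The gripper opens to 85 mm and grips with 20 to 120 N. Pads are 22 mm wide; open, the fingers measure 114 mm over their backs; the gripper's body (76 mm by 85 mm) begins 54 mm behind the grasp point. The pads swing forward as they close: fully open they stand 13 mm farther back than shut.
Start: joints at [-1.287, 0.477, 0.022, 1.555, -0.011, 1.109, -0.083], TCP at [0.258, 0.624, 0.231] pointing down, gripper open.
Joint ranges: [-2.96, 2.96], [-0.34, 2.1], [-1.41, 1.46], [0.24, 2.44], [-1.37, 4.51], [0.17, 1.92], [-2.96, 2.96]. Speed limits (rad/s): [2.39, 2.39, 3.14, 3.14, 3.14, 3.14, 3.14].

## Interface

Orientations are given as a unit quaternion [w, x, y, z].
In Python, from station import * gives the robot as it stands.
- The arm moves only by the shell command python3 -m creep 'ROWS' [FORCE]. ROWS is JSON, a list of rows, each a list of 7 numbers: the gripper command: -1 is shut, 1 is fully open, values between are in proportion, then the shift along the world's x, y, z in mm, then the turn, a rotation vector about the world's x, y, z in rad. A call has 1 to 5 rows; each row shifts and turns the commanded pose from where the row before left it; what a row does not reach is not made up. A row lasts 1/8 s, in which the tool goes at most 62.5 mm and 10.7 degrees, less where a joint would pass 70% of its speed; a pose out of reach is approached as far as the arm can. A call is refused whole if a number of a shift passes 62.5 or a number of a turn 0.188, either way. A call with a gripper value outside its range is refused whole. The fingers move at their own pace and stop on an object; FORCE is the grip in N (left out, the last holds). Time passes only in rows, so rows that do not move let the fingers close. It gives the time, the measured TCP pose, the force, the opening and the grip force at its end, in the units of the state.
- get_obs(): the state, without advancing time (a new reading comes with each control period).
- read_camera(name): name is "side" or "top"; returns (picture, depth): 420x560x3 uint8, red, green, blue; 420x560 float32, m along the optical axis (not along the pixel's ray), 0 where there is no reading.
- camera_params(name): a dict with "intrinsics" (3x3 intrinsics, pixels), "k1" (the pictures are not rectified: a ray, as slopes to the right and down, at radius r is drawn at 1 + k1 r^2 times it, then the intrinsics apply), "cam_to_world" (4x4, takes a point from camera to world coordinates). Camera axes: x right, y up, looking along -z (the intrinsics and any distortion apply to the point x, -y, -z); pixel columns grow to the right and rows downward; lengths in m; the calibration is good to about 2 mm. A picture is of the moment at which its call begins. camera_params takes no time and is no camera call.
- hand_in(): hands the job in; it is judged then, once.
The state is a dict: "t": time; "q": joint angles; "joint_vel": joint speeds; "joint_torque": joint torques, N m; "eef_pos": TCP position; "tool_rot": TCP orientation; "contact_force": force on the tool from outside, world axes, zero at the start; "torque": the same for the moment, N m; "gripper_width": opening from 0.0 (shut) to 1.0 (fully open); "grasp_force": force on a finger pad.
Only numpy, scipy, OpenCV 4.12 (cv2) and the standard library are available. Lean on these libraries where they do the work, as an engineer would, in place of code of your own. Each camera call takes 0.05 s, during which the arm holds its last target. There are 200 camera calls.

## Working session

There is one attempt and no reset: what is moved stays moved. The work goes in short steps, Python scripts to look and compute and a shell command to move; the robot and the scene stay as the last step left them, time stands still between calls to the robot, and variables do not carry over. Pictures are saved under pics/ and viewed, at most 14 in all, crops included, and the job is handed in when it is done.

```bash
mkdir -p pics; cat > h.py <<'E'
from station import *
import numpy as np, cv2
def snap(n,name):
    p,d=read_camera(n); np.savez(''+name+'.npz',p=p,d=d)
    cv2.imwrite(f'pics/{name}.png',p[:,:,::-1]); return p,d
def world(n,u,v,d):
    c=camera_params(n);K=np.array(c['intrinsics']);k1=c['k1'];T=np.array(c['cam_to_world'])
    u=np.asarray(u,float);v=np.asarray(v,float)
    a=(u-K[0,2])/K[0,0];b=(v-K[1,2])/K[1,1];x,y=a.copy(),b.copy()
    for _ in range(10):
        s=1+k1*(x*x+y*y);x,y=a/s,b/s
    P=np.stack([x*d,-y*d,-d*np.ones_like(x)],-1)
    return P@T[:3,:3].T+T[:3,3]
E
python3 - <<'E'
from h import *
for n in('top','side'):
    snap(n,n+'0');c=camera_params(n);print(n,np.round(c['cam_to_world'],3).tolist(),c['intrinsics'],c['k1'])
print(get_obs())
E
```

```text
top [[-0.009, 0.994, -0.11, 0.398], [-1.0, -0.006, 0.026, 0.015], [0.025, 0.11, 0.994, 1.11], [0.0, 0.0, 0.0, 1.0]] [[541.24981754   0.         278.24815419]
 [  0.         541.24981754 209.97837401]
 [  0.           0.           1.        ]] 0.023787110097286925
side [[-0.959, 0.202, -0.201, 0.338], [-0.285, -0.714, 0.639, 0.543], [-0.015, 0.67, 0.742, 0.655], [0.0, 0.0, 0.0, 1.0]] [[384.06444197   0.         283.16300836]
 [  0.         384.06444197 205.23286188]
 [  0.           0.           1.        ]] -0.09016416545048421
{'t': 0.1, 'q': array([-1.28711934,  0.47773893,  0.02232102,  1.55633289, -0.01146706,
        1.10934115, -0.08307614]), 'joint_vel': array([ 0.00095824, -0.00135697, -0.00134708, -0.00272033,  0.00010382,
        0.00116256, -0.00041382]), 'joint_torque': array([ 3.84276427e-03, -5.97763896e+01,  1.61329251e+00, -2.81955814e+01,
        1.28073490e-02,  5.06166150e-03,  2.04601008e-05]), 'eef_pos': array([0.25753733, 0.62335541, 0.23041645]), 'tool_rot': array([-9.37556779e-05,  1.94599785e-01,  9.80882362e-01, -8.40949140e-04]), 'contact_force': array([-0.53862797, -0.19811041, -0.55854069]), 'torque': array([-0.02164175, -0.02511196, -0.07657561]), 'grasp_force': 0.0, 'gripper_width': 1.002972870755442}
```

View pics/top0.png

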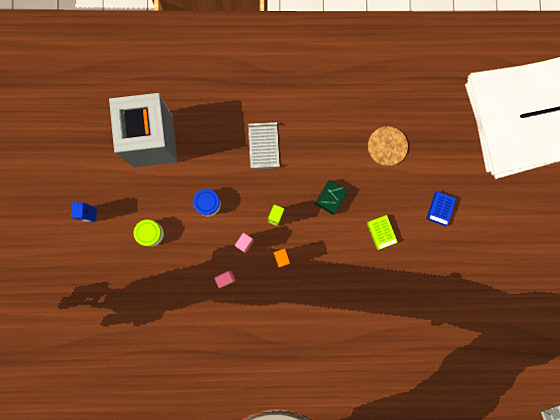

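View pics/side0.png

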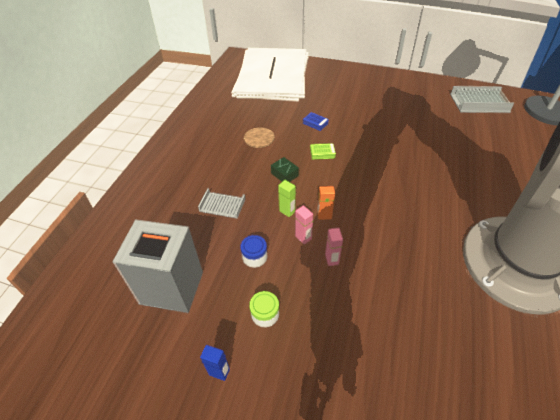

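Top view: lime jar (148,233), not the blue jar (206,202). Lime cassette (382,232), not the blue one (442,208). Lime mailer (276,214), not pink (244,242), mauve (225,279), orange (281,258) or blue (84,212). Pad (388,146), rack (264,145; another rack-like tray sits by the base), box (136,122), marble (331,196).

```bash
cat > m.py <<'E'
from h import *
def lime(n,name,box,zlo,zhi):
    f=np.load(name+'.npz');p,d=f['p'],f['d'];hsv=cv2.cvtColor(p,cv2.COLOR_RGB2HSV)
    return f,hsv
def rect(n,name,box,zlo,zhi,hue=None):
    f=np.load(f'{name}.npz');p,d=f['p'],f['d'];hsv=cv2.cvtColor(p,cv2.COLOR_RGB2HSV)
    u,v=np.meshgrid(np.arange(560),np.arange(420));W=world(n,u,v,d)
    m=np.zeros(d.shape,bool);m[box[1]:box[3],box[0]:box[2]]=1
    m&=(d>0)&(W[...,2]>zlo)&(W[...,2]<zhi)
    if hue: m&=(hsv[...,0]>hue[0])&(hsv[...,0]<hue[1])&(hsv[...,1]>120)
    P=W[m];r=cv2.minAreaRect((P[:,:2]*1000).astype(np.float32))
    print(name,box,'n',len(P),'c',np.round(r[0],1),'size',np.round(r[1],1),'ang',round(r[2],1),'z',np.round(np.percentile(P[:,2],[5,50,95])*1000,1),'mean',np.round(P[:,:2].mean(0)*1000,1))
E
python3 - <<'E'
from m import *
L=(25,50)
for nm,b,a,c,h in [('limejar',(125,210,175,260),.03,.06,L),('bluejar',(185,180,230,225),.03,.06,None),('lcas',(360,205,410,260),.012,.03,L),('lmail',(260,195,295,235),.074,.1,L),('marble',(310,170,355,220),.022,.05,None),
 ('pad',(360,120,415,175),.0025,.02,None),('rack',(240,115,290,175),.0025,.03,None),('racklips',(240,115,290,175),.013,.03,None),('box',(95,80,180,170),.135,.17,None),('bmail',(65,195,105,230),.074,.1,None),('pink',(230,230,258,256),.06,.1,None),('orange',(270,245,295,270),.06,.1,None),('mauve',(210,265,240,292),.06,.1,None),('bcas',(420,185,465,230),.012,.03,None)]:
    print(nm,end=' ');rect('top','top0',b,a,c,h)
p=np.load('top0.npz')['p'][:,:,::-1]
c=lambda b:cv2.resize(p[b[1]:b[3],b[0]:b[2]],(400,300),interpolation=cv2.INTER_CUBIC)
cv2.imwrite('pics/crop1.png',np.vstack([np.hstack([c((220,180,340,270)),c((360,110,480,260))]),np.hstack([c((100,80,200,170)),c((230,105,310,180))])]))
E
```

```text
limejar top0 (125, 210, 175, 260) n 570 c [473.7 245.5] size [52.3 51.2] ang 34.2 z [38.5 42.2 45.6] mean [473.5 244.7]
bluejar top0 (185, 180, 230, 225) n 540 c [534.9 129.8] size [50.3 51. ] ang 11.8 z [38.2 42.5 45.8] mean [534.5 129.5]
lcas top0 (360, 205, 410, 260) n 569 c [ 473.2 -225.3] size [61.3 43. ] ang 19.5 z [14.9 18.6 21.6] mean [ 475.3 -223.6]
lmail top0 (260, 195, 295, 235) n 179 c [506.2  -7.7] size [21.8 29.6] ang 66.7 z [80.9 84.3 87.2] mean [505.9  -7.8]
marble top0 (310, 170, 355, 220) n 610 c [ 545.7 -121.9] size [45.  55.8] ang 58.6 z [26.6 30.5 33.7] mean [ 545.2 -121.4]
pad top0 (360, 120, 415, 175) n 1592 c [ 651.8 -243. ] size [115.6 115.8] ang 89.7 z [ 2.8  6.1 10. ] mean [ 653.2 -244.2]
rack top0 (240, 115, 290, 175) n 1527 c [658.1  13.1] size [102.6 125.9] ang 89.9 z [ 2.8  5.6 17.9] mean [656.5  14.2]
racklips top0 (240, 115, 290, 175) n 142 c [655.3  15.5] size [93.3 58.1] ang 3.4 z [14.2 18.  22. ] mean [654.7  15.2]
box top0 (95, 80, 180, 170) n 2777 c [666.9 245. ] size [101.5  92.6] ang 6.6 z [140.9 144.7 148.1] mean [665.7 244.5]
bmail top0 (65, 195, 105, 230) n 223 c [514.2 367.8] size [23.2 31.3] ang 87.7 z [78.2 83.3 87.2] mean [513.8 366.5]
pink top0 (230, 230, 258, 256) n 199 c [452.6  54.2] size [22.5 30. ] ang 56.2 z [76.1 84.  87.3] mean [452.1  53.9]
orange top0 (270, 245, 295, 270) n 190 c [422.  -18.1] size [29.8 22.5] ang 18.2 z [77.7 84.4 87.2] mean [422.1 -17.8]
mauve top0 (210, 265, 240, 292) n 201 c [380.6  91.9] size [21.9 30.4] ang 25.6 z [72.1 83.5 86.8] mean [380.6  91.3]
bcas top0 (420, 185, 465, 230) n 640 c [ 520.5 -348. ] size [43.8 62.8] ang 69.9 z [14.6 18.8 22.2] mean [ 520.5 -346.8]
```

View pics/crop1.png

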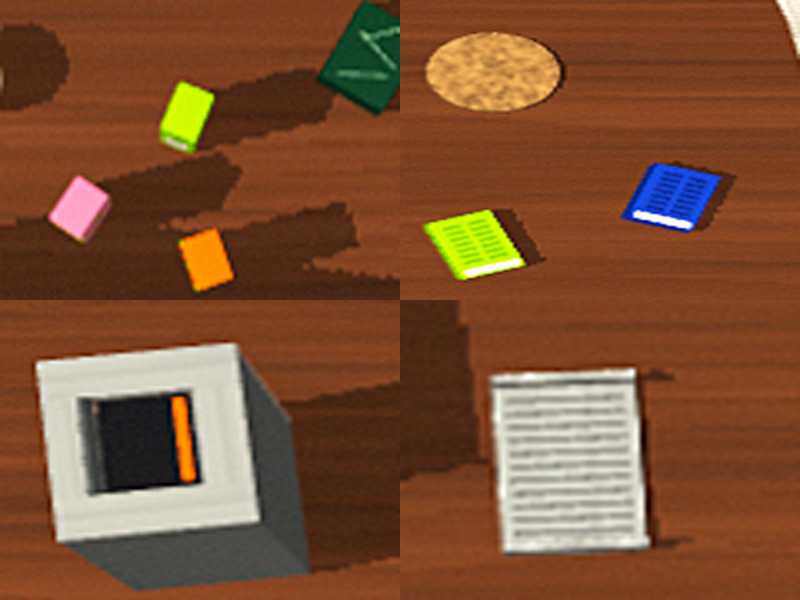

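Choice confirmed: the three lime objects are clear and every measured size and height matches the description. The box's orange edge is at −y, so the hinge is at +y. Next I'll measure the pad and approach the jar.

```bash
python3 - <<'E'
from h import *
f=np.load('top0.npz');p=f['p'][110:185,355:420];h=cv2.cvtColor(p,cv2.COLOR_RGB2HSV)
m=((h[...,2]>130)).astype(np.uint8);n,l,s,c=cv2.connectedComponentsWithStats(m);i=1+s[1:,4].argmax()
print(s[i],c[i]);u,v=c[i]+[355,110]
C=camera_params('top')['cam_to_world'];print(world('top',u,v,(C[2][3]-.006)/C[2][2]))
v,u=np.nonzero(l==i)
for z in (.006,):
    r=world('top',u+355,v+110,1.);o=np.array(C)[:3,3];q=r-o;P=o+q*((z-o[2])/q[:,2:]);print(P.mean(0),np.ptp(P,axis=0))
E
python3 -m creep '[[1,24,-42,0,0,0,0],[1,24,-42,0,0,0,0],[1,24,-42,0,0,0,0],[1,24,-42,0,0,0,0],[1,24,-42,0,0,0,0]]' 30
python3 -m creep '[[1,24,-42,0,0,0,0],[1,24,-42,0,0,0,0],[1,24,-42,0,0,0,0],[1,24,-42,0,0,0,0],[1,0,0,0,0,0,0]]'
```

```text
[   0   14   65   56 2222] [30.55715572 41.97524752]
[ 0.63634979 -0.23479337  0.02466628]
[ 0.64053237 -0.23910235  0.006     ] [0.11687293 0.13722003 0.        ]
t: 0.72
eef_pos: [0.3783, 0.4122, 0.231]
tool_rot: [-0.0, 0.195, 0.981, -0.0]
contact_force: [0.4, 0.2, -0.5]
gripper_width: 0.998
grasp_force: 0.0
t: 1.35
eef_pos: [0.4756, 0.2413, 0.2312]
tool_rot: [0.0, 0.198, 0.98, -0.001]
contact_force: [-0.5, -0.0, -0.1]
gripper_width: 1.004
grasp_force: 0.0
```

```bash
python3 - <<'E'
from h import *
C=np.array(camera_params('top')['cam_to_world']);p=np.load('top0.npz')['p'].astype(int)
m=np.zeros((420,560),bool);m[115:180,358:418]=1;m&=p[...,1]>95
v,u=np.nonzero(m);q=world('top',u,v,1.)-C[:3,3];P=C[:3,3]+q*((.006-C[2,3])/q[:,2:])
r=cv2.minEnclosingCircle((P[:,:2]*1000).astype(np.float32));print(len(u),P.mean(0),r)
E
python3 -m creep '[[1,-2,3.5,-50,0,0,0],[1,0,0,-50,0,0,0],[1,0,0,-50,0,0,0],[1,0,0,-40,0,0,0],[1,0,0,-20,0,0,0]]'
python3 -m creep '[[1,0,0,-11,0,0,0],[1,0,0,0,0,0,0]]'
python3 -m creep '[[-1,0,0,0,0,0,0],[-1,0,0,0,0,0,0],[-1,0,0,0,0,0,0],[-1,0,0,0,0,0,0],[-1,0,0,0,0,0,0]]' 35
```

```text
1251 [ 0.65393082 -0.24322919  0.006     ] ((654.0731811523438, -242.73504638671875), 42.389801025390625)
t: 1.98
eef_pos: [0.4697, 0.2497, 0.0187]
tool_rot: [-0.002, 0.194, 0.981, -0.001]
contact_force: [-0.5, 0.1, 0.6]
gripper_width: 1.0
grasp_force: 0.0
t: 2.22
eef_pos: [0.4712, 0.2498, 0.0099]
tool_rot: [-0.0, 0.194, 0.981, -0.0]
contact_force: [0.7, 0.3, -0.1]
gripper_width: 0.996
grasp_force: 0.0
t: 2.85
eef_pos: [0.4723, 0.2498, 0.0115]
tool_rot: [0.001, 0.195, 0.981, 0.001]
contact_force: [-0.1, -0.0, 6.0]
gripper_width: 0.596
grasp_force: 35.5
```

```bash

python3 -m creep '[[-1,0,0,20,0,0,0],[-1,0,0,40,0,0,0],[-1,0,0,45,0,0,0],[-1,0,0,45,0,0,0],[-1,0,0,0,0,0,0]]'
python3 -m creep '[[-1,16,-45,0,0,0,0],[-1,16,-45,0,0,0,0],[-1,16,-45,0,0,0,0],[-1,16,-45,0,0,0,0],[-1,16,-45,0,0,0,0]]'
python3 -m creep '[[-1,17,-45,0,0,0,0],[-1,17,-45,0,0,0,0],[-1,17,-45,0,0,0,0],[-1,17,-45,0,0,0,0],[-1,17,-45,0,0,0,0]]'
python3 -m creep '[[-1,14,-42,0,0,0,0],[-1,0,0,0,0,0,0],[-1,0,0,0,0,0,0]]'
python3 - <<'E'
from h import *
snap('side','side1')
E
```

```text
t: 3.48
eef_pos: [0.474, 0.2506, 0.1643]
tool_rot: [0.003, 0.195, 0.981, 0.003]
contact_force: [-0.1, 0.4, -1.3]
gripper_width: 0.593
grasp_force: 36.9
t: 4.1
eef_pos: [0.5514, 0.0229, 0.1595]
tool_rot: [-0.001, 0.195, 0.981, -0.0]
contact_force: [0.4, 1.1, -2.2]
gripper_width: 0.593
grasp_force: 37.0
t: 4.72
eef_pos: [0.6365, -0.2018, 0.1591]
tool_rot: [-0.001, 0.195, 0.981, 0.0]
contact_force: [0.7, 0.2, -0.9]
gripper_width: 0.595
grasp_force: 37.0
t: 5.1
eef_pos: [0.65, -0.2417, 0.1591]
tool_rot: [-0.001, 0.195, 0.981, 0.0]
contact_force: [0.9, 0.9, -1.7]
gripper_width: 0.598
grasp_force: 37.0
```

View pics/side1.png

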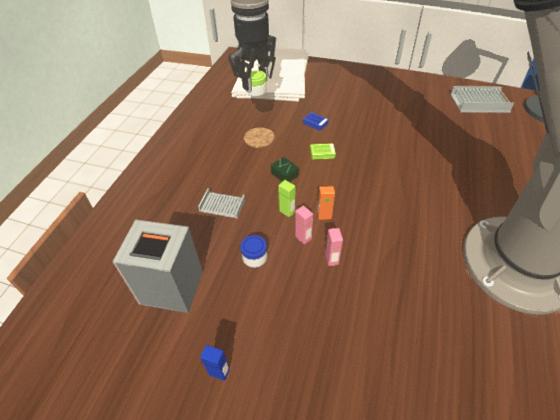

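The jar is held upright at (257,83). I'll measure where it sits in the grip, from the lid pixels.

```bash
python3 - <<'E'
from m import *
rect('side','side1',(235,60,285,105),.1,.25,(25,50))
rect('side','side1',(235,60,285,105),.1,.25)
f=np.load('side1.npz');d=f['d'];h=cv2.cvtColor(f['p'],cv2.COLOR_RGB2HSV)
u,v=np.meshgrid(np.arange(560),np.arange(420));W=world('side',u,v,d)
m=(u>235)&(u<285)&(v>60)&(v<125)&(((h[...,0]>25)&(h[...,0]<50)&(h[...,1]>120)))
P=W[m]*1000;t=P[P[:,2]>np.percentile(P[:,2],90)-12]
from scipy.optimize import least_squares
s=P[P[:,2]<182]
print(len(s),np.percentile(P[:,2],[1,50,99]))
r=least_squares(lambda c:np.hypot(s[:,0]-c[0],s[:,1]-c[1])-26,[652,-243],loss='soft_l1');print(r.x)
E
```

```text
side1 (235, 60, 285, 105) n 200 c [ 641.7 -243.5] size [34.  52.1] ang 18.3 z [178.7 189.1 191. ] mean [ 640.1 -235.9]
side1 (235, 60, 285, 105) n 926 c [ 647.4 -232.4] size [116.8  45.5] ang 77.5 z [154.5 190.5 238.7] mean [ 646.6 -225.3]
27 [176.52938666 189.06303821 191.83299254]
[ 649.61176818 -242.98004517]
```

```bash

python3 -m creep '[[-1,2.5,0,-40,0,0,0],[-1,0,0,-45,0,0,0],[-1,0,0,-35,0,0,0],[-1,0,0,-14,0,0,0],[-1,0,0,0,0,0,0]]'
python3 -m creep '[[-1,0,0,-4,0,0,0],[-1,0,0,-2,0,0,0],[-1,0,0,0,0,0,0]]'
```

```text
t: 5.78
eef_pos: [0.653, -0.2415, 0.0259]
tool_rot: [-0.001, 0.194, 0.981, 0.0]
contact_force: [-0.9, -0.5, -0.2]
gripper_width: 0.595
grasp_force: 37.0
t: 6.15
eef_pos: [0.6536, -0.2427, 0.0209]
tool_rot: [0.0, 0.195, 0.981, 0.0]
contact_force: [-0.3, 0.8, -0.9]
gripper_width: 0.597
grasp_force: 37.0
```

```bash

python3 -m creep '[[-1,0,0,-1.5,0,0,0],[-1,0,0,-1.5,0,0,0],[-1,0,0,0,0,0,0]]'
python3 -m creep '[[0.4,0,0,0,0,0,0],[0.6,0,0,0,0,0,0],[0.8,0,0,0,0,0,0],[0.8,0,0,0,0,0,0]]'
python3 -m creep '[[1,0,0,25,0,0,0],[1,0,0,45,0,0,0],[1,0,0,45,0,0,0],[1,0,0,30,0,0,0],[1,0,0,0,0,0,0]]'
python3 -m creep '[[1,-45,5,0,0,0,0.146],[1,-45,4,0,0,0,0.146],[1,-45,4,0,0,0,0.146],[1,-45,4,0,0,0,0.146],[1,0,0,0,0,0,0.146]]'
python3 - <<'E'
from m import *
for c in('top','side'): snap(c,c+'2')
rect('top','top2',(360,115,415,175),.03,.08,(25,50))
C=np.array(camera_params('top')['cam_to_world']);p=np.load('top2.npz')['p'].astype(int)
g=np.hstack([cv2.resize(np.load('top2.npz')['p'][100:280,320:470],(400,480)),cv2.resize(np.load('side2.npz')['p'][90:210,220:320],(400,480))])
cv2.imwrite('pics/c2.png',g[:,:,::-1])
E
```

```text
t: 6.52
eef_pos: [0.6533, -0.2427, 0.0176]
tool_rot: [0.0, 0.195, 0.981, 0.0]
contact_force: [-1.0, 1.1, 2.5]
gripper_width: 0.595
grasp_force: 37.1
t: 7.02
eef_pos: [0.6533, -0.2426, 0.0173]
tool_rot: [-0.0, 0.195, 0.981, 0.0]
contact_force: [0.6, -0.8, 0.1]
gripper_width: 0.902
grasp_force: 0.0
t: 7.65
eef_pos: [0.6549, -0.2435, 0.1656]
tool_rot: [0.003, 0.195, 0.981, -0.0]
contact_force: [0.4, 0.2, 0.2]
gripper_width: 1.002
grasp_force: 0.0
t: 8.28
eef_pos: [0.4686, -0.2254, 0.161]
tool_rot: [-0.002, -0.17, 0.986, 0.001]
contact_force: [0.3, -0.7, 1.3]
gripper_width: 0.999
grasp_force: 0.0
top2 (360, 115, 415, 175) n 543 c [ 656.2 -244.7] size [49.8 50.5] ang 43.6 z [42.  48.9 52.6] mean [ 654.8 -243.1]
```

View pics/c2.png

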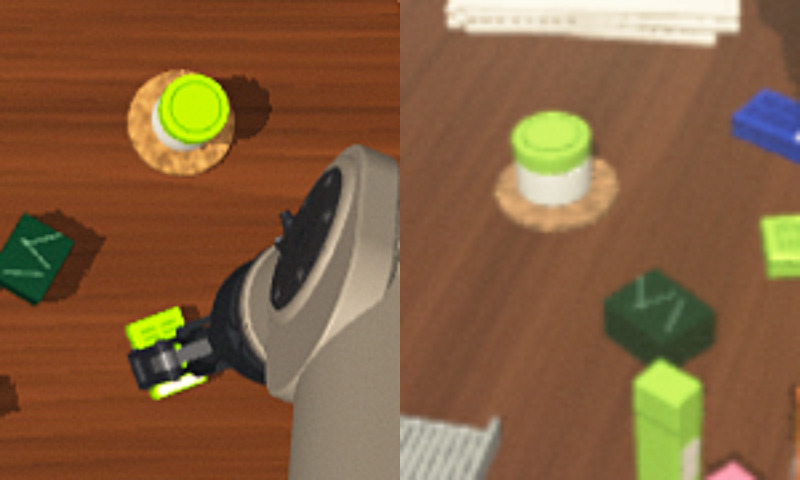

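Jar is upright and centred on the pad (655,-244 against 654,-243). Now the cassette.

```bash

python3 -m creep '[[1,3,0.5,-40,0,0,0],[1,0,0,-50,0,0,0],[1,0,0,-40,0,0,0],[1,0,0,-15,0,0,0],[1,0,0,0,0,0,0]]'
python3 -m creep '[[1,0,0,-9,0,0,0],[1,0,0,0,0,0,0],[-1,0,0,0,0,0,0],[-1,0,0,0,0,0,0],[-1,0,0,0,0,0,0]]' 30
python3 -m creep '[[-1,0,0,0,0,0,0],[-1,0,0,0,0,0,0]]'
```

```text
t: 9.0
eef_pos: [0.476, -0.2249, 0.0166]
tool_rot: [-0.001, -0.168, 0.986, 0.0]
contact_force: [0.4, -0.1, 0.3]
gripper_width: 1.002
grasp_force: 0.0
t: 9.62
eef_pos: [0.4765, -0.2252, 0.0089]
tool_rot: [0.0, -0.168, 0.986, -0.0]
contact_force: [-0.9, 1.7, 4.2]
gripper_width: 0.482
grasp_force: 30.2
t: 9.88
eef_pos: [0.4765, -0.2252, 0.0088]
tool_rot: [0.0, -0.168, 0.986, -0.0]
contact_force: [-0.3, 0.9, 6.1]
gripper_width: 0.484
grasp_force: 30.3
```

```bash

python3 -m creep '[[-1,0,0,20,0,0,0],[-1,0,0,40,0,0,0],[-1,0,0,45,0,0,0],[-1,10,10,20,0,0,0],[-1,29,37,0,0,0,-0.07]]'
python3 -m creep '[[-1,29,39,0,0,0,-0.07],[-1,29,39,0,0,0,-0.07],[-1,29,39,0,0,0,-0.07],[-1,29,39,0,0,0,0],[-1,27,38,0,0,0,0]]'
python3 -m creep '[[-1,0,0,-40,0,0,0],[-1,0,0,0,0,0,0],[-1,0,0,0,0,0,0]]'
python3 - <<'E'
from m import *
for c in('top','side'): snap(c,c+'3')
p=np.load('side3.npz')['p'];cv2.imwrite('pics/c3.png',np.hstack([cv2.resize(p[130:250,160:260],(400,480)),cv2.resize(np.load('top3.npz')['p'][90:210,215:315],(400,480))])[:,:,::-1])
for b in [(170,120,260,230)]:
  rect('side','side3',b,.05,.14,(25,50))
E
```

```text
t: 10.5
eef_pos: [0.5155, -0.1809, 0.1356]
tool_rot: [0.002, -0.13, 0.992, -0.001]
contact_force: [0.6, -1.2, -0.7]
gripper_width: 0.479
grasp_force: 30.9
t: 11.12
eef_pos: [0.6589, 0.0173, 0.1331]
tool_rot: [-0.0, -0.029, 1.0, -0.0]
contact_force: [1.1, 0.2, -0.2]
gripper_width: 0.484
grasp_force: 30.9
t: 11.5
eef_pos: [0.6583, 0.0147, 0.0941]
tool_rot: [0.0, -0.028, 1.0, -0.0]
contact_force: [0.5, -1.0, 0.4]
gripper_width: 0.482
grasp_force: 30.9
side3 (170, 120, 260, 230) n 338 c [ 643.9 -100. ] size [300.3  61. ] ang 87.2 z [ 87.8 102.5 104.9] mean [643.2  14.2]
```

View pics/c3.png

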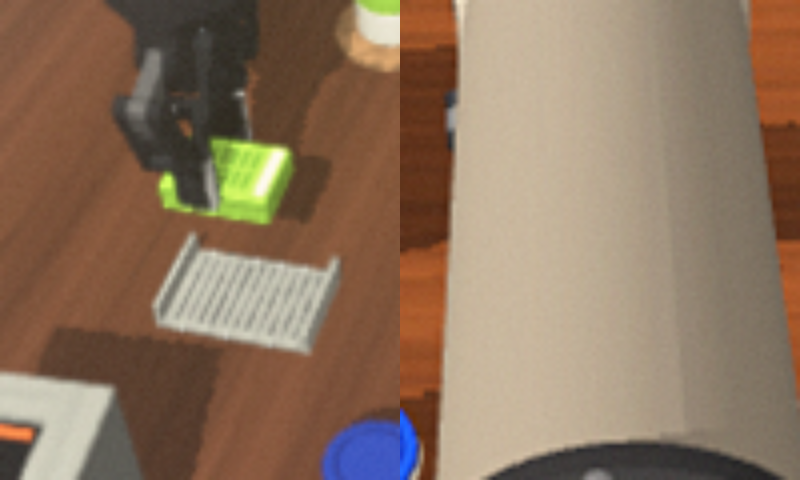

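The cassette is held level above the rack and aligned with it. I'll measure both in the same side view.

```bash
python3 - <<'E'
from m import *
f=np.load('side3.npz');d=f['d'];h=cv2.cvtColor(f['p'],cv2.COLOR_RGB2HSV)
u,v=np.meshgrid(np.arange(560),np.arange(420));W=world('side',u,v,d)*1000
m=(u>190)&(u<240)&(v>155)&(v<190)&(h[...,0]>25)&(h[...,0]<50)&(h[...,1]>120)&(W[...,2]>80)
P=W[m];a=np.deg2rad(3.4)
print('cas x',np.percentile(P@[np.cos(a),np.sin(a),0],[0.5,2,98,99.5]),'y',np.percentile(P@[-np.sin(a),np.cos(a),0],[.5,2,98,99.5]),cv2.minAreaRect(P[:,:2].astype(np.float32)))
f=np.load('side0.npz');d=f['d'];W=world('side',u,v,d)*1000
m=(u>190)&(u<255)&(v>180)&(v<225)&(W[...,2]>12)&(W[...,2]<25);P=W[m]
print('rack',cv2.minAreaRect(P[:,:2].astype(np.float32)));print('center in rack axes, top', 655.3*np.cos(a)+15.5*np.sin(a),-655.3*np.sin(a)+15.5*np.cos(a))
E
```

```text
cas x [369.58776775 621.36061153 680.19665644 681.13420875] y [-46.52103771 -45.30134792  10.10169253 521.73765019] ((516.4874267578125, 275.7764892578125), (70.25296020507812, 638.4176025390625), 27.487289428710938)
rack ((650.612548828125, 18.55205535888672), (94.01010131835938, 58.545684814453125), 3.4420716762542725)
center in rack axes, top 655.0658080288708 -23.390749271509286
```

```bash

python3 -m creep '[[-1,0,2,-25,0,0,0],[-1,0,0,-30,0,0,0],[-1,0,0,-15,0,0,0],[-1,0,0,-7,0,0,0],[-1,0,0,0,0,0,0]]'
python3 -m creep '[[-1,0,0,-2,0,0,0],[-1,0,0,-1.5,0,0,0],[-1,0,0,0,0,0,0]]'
```

```text
t: 12.22
eef_pos: [0.6586, 0.0177, 0.0168]
tool_rot: [0.0, -0.029, 1.0, 0.0]
contact_force: [-0.4, -0.1, -0.5]
gripper_width: 0.478
grasp_force: 30.9
t: 12.6
eef_pos: [0.6589, 0.0179, 0.0139]
tool_rot: [0.001, -0.029, 1.0, 0.0]
contact_force: [-2.0, -0.1, 5.3]
gripper_width: 0.481
grasp_force: 31.4
```

```bash

python3 -m creep '[[0.2,0,0,0,0,0,0],[0.6,0,0,0,0,0,0],[0.8,0,0,0,0,0,0],[0.8,0,0,0,0,0,0]]'
python3 -m creep '[[1,0,0,20,0,0,0],[1,0,0,45,0,0,0],[1,0,0,45,0,0,0],[1,0,0,35,0,0,0],[1,0,0,0,0,0,0]]'
python3 -m creep '[[1,-40,-7,0,0,0,-0.155],[1,-40,-7,0,0,0,-0.155],[1,-40,-6,0,0,0,-0.155],[1,-33,-5,0,0,0,0],[1,0,0,0,0,0,0]]'
python3 - <<'E'
from m import *
for c in('top','side'): snap(c,c+'4')
p=np.load('side4.npz')['p'];cv2.imwrite('pics/c4.png',np.hstack([cv2.resize(p[150:270,190:340],(400,480)),cv2.resize(np.load('top4.npz')['p'][90:270,205:355],(400,480))])[:,:,::-1])
f=np.load('side4.npz');d=f['d'];h=cv2.cvtColor(f['p'],cv2.COLOR_RGB2HSV)
u,v=np.meshgrid(np.arange(560),np.arange(420));W=world('side',u,v,d)*1000
m=(u>190)&(u<255)&(v>175)&(v<225)&(h[...,0]>25)&(h[...,0]<50)&(h[...,1]>120)&(W[...,2]>18)&(W[...,2]<30);P=W[m]
print(len(P),cv2.minAreaRect(P[:,:2].astype(np.float32)),np.median(P[:,2]))
rect('top','top4',(240,115,290,175),.015,.05,(25,50))
E
```

```text
t: 13.1
eef_pos: [0.6582, 0.0179, 0.0127]
tool_rot: [-0.0, -0.029, 1.0, 0.0]
contact_force: [1.0, 0.7, -0.2]
gripper_width: 0.905
grasp_force: 0.0
t: 13.72
eef_pos: [0.6608, 0.0178, 0.1629]
tool_rot: [0.004, -0.029, 1.0, 0.0]
contact_force: [-0.7, -1.0, 0.2]
gripper_width: 1.001
grasp_force: 0.0
t: 14.35
eef_pos: [0.5024, -0.0077, 0.1576]
tool_rot: [-0.001, 0.202, 0.979, -0.0]
contact_force: [0.5, 0.2, 0.6]
gripper_width: 0.997
grasp_force: 0.0
342 ((652.0525512695312, 18.630767822265625), (60.34743118286133, 42.53334045410156), 2.3070528507232666) 22.53332579515976
top4 (240, 115, 290, 175) n 224 c [656.6  15.1] size [58.5 41.7] ang 3.8 z [19.9 23.7 26.7] mean [672.5  14.7]
```

View pics/c4.png

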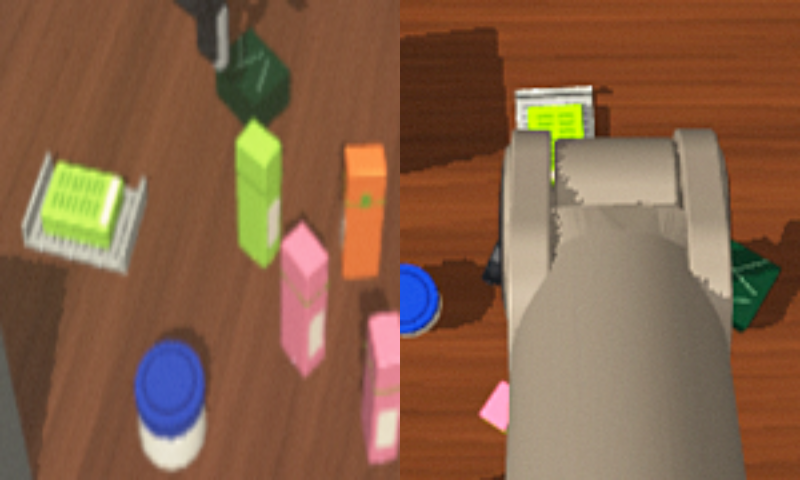

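Cassette is flat between the lips, within 1.5 mm of centre. Now the mailer.

```bash

python3 -m creep '[[1,0.5,0,-30,0,0,0],[1,0,0,-20,0,0,0],[1,0,0,0,0,0,0]]'
```

```text
t: 14.82
eef_pos: [0.5056, -0.007, 0.1066]
tool_rot: [-0.001, 0.202, 0.979, -0.001]
contact_force: [-0.7, -1.1, 0.2]
gripper_width: 0.998
grasp_force: 0.0
```

```bash

python3 -m creep '[[1,0,-0.5,-30,0,0,0],[1,0,0,-24,0,0,0],[1,0,0,0,0,0,0]]'
python3 -m creep '[[-1,0,0,0,0,0,0],[-1,0,0,0,0,0,0],[-1,0,0,0,0,0,0],[-1,0,0,0,0,0,0],[-1,0,0,0,0,0,0]]' 30
python3 -m creep '[[-1,0,0,0,0,0,0],[-1,0,0,0,0,0,0]]'
```

```text
t: 15.2
eef_pos: [0.5057, -0.0076, 0.0533]
tool_rot: [-0.001, 0.202, 0.979, -0.0]
contact_force: [0.9, 0.5, 0.3]
gripper_width: 1.003
grasp_force: 0.0
t: 15.82
eef_pos: [0.5063, -0.0076, 0.0544]
tool_rot: [0.0, 0.202, 0.979, 0.0]
contact_force: [0.5, 0.3, 7.2]
gripper_width: 0.255
grasp_force: 33.2
t: 16.08
eef_pos: [0.5062, -0.0076, 0.0544]
tool_rot: [0.0, 0.202, 0.979, 0.0]
contact_force: [0.1, -0.4, 6.6]
gripper_width: 0.254
grasp_force: 33.2
```

```bash

python3 -m creep '[[-1,0,0,25,0,0,0],[-1,0,0,45,0,0,0],[-1,0,0,45,0,0,0],[-1,0,0,45,0,0,0],[-1,0,0,30,0,0,0]]'
python3 -m creep '[[-1,27,42,0,0,0,0.13],[-1,27,42,0,0,0,0.13],[-1,27,42,0,0,0,0.13],[-1,27,42,0,0,0,0.132],[-1,27,42,0,0,0,0]]'
python3 -m creep '[[-1,26,41,0,0,0,0],[-1,0,0,0,0,0,0],[-1,0,0,0,0,0,0]]'
python3 - <<'E'
from m import *
for c in('top','side'): snap(c,c+'5')
p=np.load('side5.npz')['p'];cv2.imwrite('pics/c5.png',np.hstack([cv2.resize(p[150:300,90:215],(400,480)),cv2.resize(np.load('top5.npz')['p'][60:210,75:200],(400,480))])[:,:,::-1])
for c in('side0','side5'):
  for z in (.135,): rect('side',c,(110,215,205,270),.138,.15)
rect('side','side5',(100,140,215,275),.18,.3,(25,50))
E
```

```text
t: 16.7
eef_pos: [0.506, -0.0077, 0.2459]
tool_rot: [0.001, 0.202, 0.979, 0.0]
contact_force: [0.1, 0.9, -1.5]
gripper_width: 0.251
grasp_force: 32.3
t: 17.32
eef_pos: [0.6412, 0.2035, 0.2433]
tool_rot: [-0.0, -0.058, 0.998, -0.0]
contact_force: [1.1, -0.1, -0.5]
gripper_width: 0.255
grasp_force: 32.2
t: 17.7
eef_pos: [0.6663, 0.2424, 0.243]
tool_rot: [-0.001, -0.057, 0.998, -0.001]
contact_force: [-0.5, -0.5, -1.0]
gripper_width: 0.253
grasp_force: 32.2
side0 (110, 215, 205, 270) n 2691 c [663.7 246.7] size [101.9  91.8] ang 7.1 z [142.  144.9 147.1] mean [662.  249.8]
side5 (110, 215, 205, 270) n 2540 c [663.8 246.7] size [102.   91.2] ang 7.1 z [142.  144.9 147. ] mean [659.8 252. ]
side5 (100, 140, 215, 275) n 753 c [659.8 245.3] size [36.9 29.8] ang 82.1 z [195.6 237.3 273.5] mean [654.5 245.5]
```

View pics/c5.png

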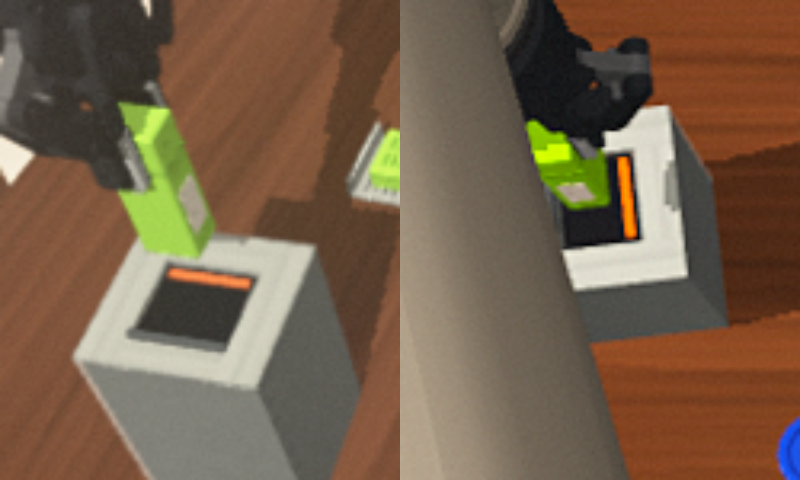

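```bash
python3 - <<'E'
from m import *
f=np.load('side5.npz');d=f['d'];h=cv2.cvtColor(f['p'],cv2.COLOR_RGB2HSV)
u,v=np.meshgrid(np.arange(560),np.arange(420));W=world('side',u,v,d)*1000
m=(u>120)&(u<160)&(v>175)&(v<235)&(h[...,0]>25)&(h[...,0]<50)&(h[...,1]>100)
P=W[m];a=np.deg2rad(6.8);X=P@[np.cos(a),np.sin(a),0];Y=P@[-np.sin(a),np.cos(a),0]
print(np.percentile(P[:,2],[1,99]))
for z in range(185,275,15):
  s=(P[:,2]>z)&(P[:,2]<z+15)
  if s.sum()>5: print(z,s.sum(),np.percentile(X[s],[3,50,97]).round(1),np.percentile(Y[s],[3,50,97]).round(1))
b=np.array([663.7,246.7]);print('box side',b@[np.cos(a),np.sin(a)],b@[-np.sin(a),np.cos(a)])
E
```

```text
[1.44892267e-02 2.74572505e+02]
185 85 [670.6 677.  698.1] [153.3 170.4 171.9]
200 117 [670.6 681.5 699. ] [152.  171.2 172.6]
215 123 [670.9 683.5 698.8] [152.3 171.6 172.6]
230 125 [670.9 673.2 697.6] [151.9 170.8 172.6]
245 108 [670.5 671.9 682.2] [152.3 165.8 180.2]
260 217 [670.1 676.  691.9] [149.5 161.1 171.8]
box side 688.2414667115224 166.37987708485795
```

The mailer is vertical and aligned, about 3 mm off in box x and 5 mm in y. I'll correct that and push it through.

```bash

python3 -m creep '[[-1,2.5,3,-20,0,0,0],[-1,0,0,-20,0,0,0],[-1,0,0,-10,0,0,0],[-1,0,0,-10,0,0,0],[-1,0,0,0,0,0,0]]'
python3 -m creep '[[-1,0,0,-10,0,0,0],[-1,0,0,-10,0,0,0],[-1,0,0,-6,0,0,0],[-1,0,0,0,0,0,0]]'
```

```text
t: 18.42
eef_pos: [0.6688, 0.246, 0.1827]
tool_rot: [-0.001, -0.058, 0.998, -0.0]
contact_force: [-0.3, 0.3, 0.7]
gripper_width: 0.252
grasp_force: 32.3
t: 18.92
eef_pos: [0.6688, 0.2462, 0.157]
tool_rot: [-0.001, -0.058, 0.998, -0.0]
contact_force: [0.0, -1.1, -0.7]
gripper_width: 0.255
grasp_force: 32.3
```

```bash

python3 -m creep '[[-1,0,0,-4,0,0,0],[-1,0,0,-3,0,0,0],[-1,0,0,0,0,0,0]]'
python3 - <<'E'
from m import *
snap('side','side6');p=np.load('side6.npz')['p'];cv2.imwrite('pics/c6.png',cv2.resize(p[170:310,90:230],(560,560))[:,:,::-1])
E
```

```text
t: 19.3
eef_pos: [0.6691, 0.2463, 0.1505]
tool_rot: [-0.0, -0.058, 0.998, -0.0]
contact_force: [-0.2, -0.5, -0.7]
gripper_width: 0.249
grasp_force: 32.3
```

View pics/c6.png

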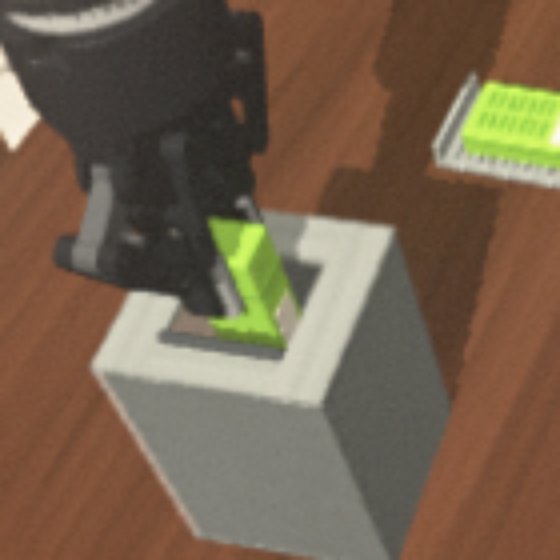

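The mailer is about 49 mm through the slot, upright at (250,285) in the crop. Releasing.

```bash

python3 -m creep '[[1,0,0,0,0,0,0],[1,0,0,0,0,0,0],[1,0,0,0,0,0,0],[1,0,0,0,0,0,0]]'
python3 -m creep '[[1,0,0,30,0,0,0],[1,0,0,40,0,0,0],[1,0,0,40,0,0,0],[1,-50,-20,0,0,0,0],[1,-50,-20,0,0,0,0]]'
python3 -m creep '[[1,-40,-20,0,0,0,0],[1,-30,-20,0,0,0,0],[1,0,0,0,0,0,0],[1,0,0,0,0,0,0]]'
python3 - <<'E'
from m import *
for c in('top','side'): snap(c,c+'7')
p=np.load('side7.npz')['p'];cv2.imwrite('pics/c7.png',np.hstack([p,cv2.resize(np.load('top7.npz')['p'][60:210,75:200],(240,420))])[:,:,::-1])
E
```

```text
t: 19.85
eef_pos: [0.6693, 0.2464, 0.1509]
tool_rot: [0.0, -0.058, 0.998, 0.0]
contact_force: [0.5, -0.1, 1.2]
gripper_width: 1.001
grasp_force: 0.0
t: 20.48
eef_pos: [0.5685, 0.206, 0.2612]
tool_rot: [0.001, -0.058, 0.998, 0.0]
contact_force: [-0.2, 1.1, 0.2]
gripper_width: 1.002
grasp_force: 0.0
t: 20.98
eef_pos: [0.4999, 0.1669, 0.2613]
tool_rot: [0.001, -0.058, 0.998, 0.0]
contact_force: [1.0, 0.2, 0.4]
gripper_width: 1.001
grasp_force: 0.0
```

View pics/c7.png

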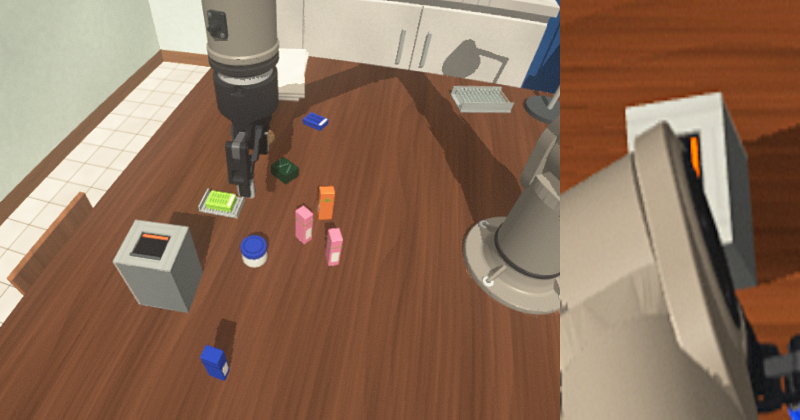

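The mailer has gone inside and the flap has shut again, with its orange edge at (155,238). The cassette is in the rack, the bystanders are unmoved and the gripper is clear of everything. Handing in.

```bash
python3 -c "
from station import *
print(hand_in())"
```

```text
the job is handed in; nothing more can be done
None
```

Job handed in at about 21 s: the lime jar is on the cork pad, the cassette is flat and centred in the rack, and the mailer has dropped into the box with the flap shut, in that order; the blue pieces and marble look unmoved in the last picture.

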